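Find the heavy side of a rotator wheel and hold it down

TASK

Lift the blue cover plate off the pins of the balancing stand and lay it gently flat on the bench, grip bar up, clear of the stand. Then find the wheel's hidden heavy side by feel: turn the wheel by its rim clockwise as the robot sees it until, let go, it swings back by a clear ten degrees or more, let it come to rest, do the same counter-clockwise, and take the half-way point between the two resting places, where the heavy side is straight down. Finish holding the rim pinched in the gripper with the wheel at rest at that half-way point, without letting go, and leave the bottle, beaker and dish where they stand.

Things in the scene. Friction and masses are not known exactly. Their poses are not given: they have to be found in the camera images.
- stand: Fixed balancing stand; origin: centre of its underside on the bench. x lies in the wheel's plane, pointing to the robot's right; y along the axle, away from the robot; z up. Grey base 284 x 100 x 16 mm; posts 20 x 40 mm at x = +112 and -112 mm, 175 mm high, each with an upright 8 mm pin 12 mm tall; cheeks 34 mm wide at y = 26 to 36 mm on both sides bear the axle, up to 117 mm high.
- axle (a point): Centre of the wheel, on the axle, 100 mm above the bench; axes as the stand's. The rim's top is 165 mm above the bench. Once the cover is off, both faces of the wheel are free above the cheeks: pinch them at the top of the rim, fingers closing along the axle, from straight above or tilted along the rim.
- low_point (a point): Fixed point of the stand 42 mm straight below the axle, where the heavy spot shall be at the end. The spot (0.14 to 0.2 kg) is hidden in the wheel 42 mm from the axle, at an angle to the orange stripe that differs every time; the rest of the wheel is balanced.
- wheel: White upright disc, 130 mm diameter, 16 mm thick, smooth faces, origin at its centre; an orange stripe from its middle to the rim on both faces. Its bearing rubs: let go, it swings back without overshoot (1 to 3 s) and stops 13 to 19 degrees short of heavy side down, equally far from either side; inside that band it stays where it is left. At the start it stands at one edge of the band.
- wheel_turn (a joint): Turn of the wheel in rad, over many turns: 0 with the orange stripe straight up, growing as the wheel turns clockwise seen from the robot (top of the rim towards the stand's +x).
- cover: Loose blue cover plate 260 x 56 x 6 mm, 0.16 kg, at first lying on the posts over the wheel, a 12 mm hole round each pin. Origin: centre of its underside, 175 mm above the bench at the start; x along its length, z up. A black grip bar 64 mm long (along x), 14 mm wide, 26 mm high stands on its middle, its top 32 mm above the underside.
- cover_grip (a point): Centre of the cover's grip bar, half-way up, 19 mm above the cover's underside; axes as the cover's. Free bench to lay the cover on lies between the stand and the robot, to the right of the big water bath: round x = 0.43, y = -0.39 m, with the cover's length roughly along the robot's y (yaw about -1.65 rad).
- amber_bottle: Loose amber reagent bottle with black cap, 54 mm diameter, 131 mm high, origin under its centre. Bystander.
- glass_beaker: Loose glass beaker, 61 x 55 x 70 mm, origin under its centre. Bystander.
- dish: Loose petri dish, 63 mm diameter, 14 mm high, origin under its centre. Bystander.

How it is judged:
By the outcome, as a careful person would: the job done as asked, in the order asked, and still so for the second after the job is handed in, while the arm keeps its last pose, push and grip.
It also fails if it takes over 72 s, if anything falls off the work surface, if the arm or the gripper's body presses on something with over 40 N, if the wrist force passes 120 N, or if a joint passes its speed limit or range.

ROBOT

A 6-joint arm with a two-finger parallel gripper is mounted at the origin on the work surface; the furniture and walls round the work are solid. World frame = base frame: x ahead of the robot, y to its left, z up, the work surface at z = 0. Lengths are in m, angles in rad, forces in N, time in s.
With the tool pointing down it reaches from about 0.3 to 0.775 m from the base axis. Payload 14.6 kg.
Tool frame: the origin (TCP) lies between the finger pads; the fingertips stand 19 mm ahead of it and the grasp point (between the pads) is the TCP (ctrl.finger_overhang is the distance from the TCP to the fingertips, in m); z points along the fingers, y is the direction in which the jaws open and shut (so a half turn about z gives the same grasp; the last joint's range is limited). The gripper opens to 94 mm and grips with 3 to 60 N. Pads are 16 mm wide; open, the fingers measure 119 mm over their backs; the gripper's body (75 mm by 177 mm) begins 78 mm behind the grasp point.
Start: joints at [-1.199, 0.3, 1.521, -0, 1.321, -0.067], TCP at [0.234, -0.498, 0.224] pointing down, gripper open.
Joint ranges: [-3.03, 3.03], [-0.79, 2.21], [0.23, 2.52], [-1.04, 4.18], [0, 3.07], [-2.55, 2.55]. Speed limits (rad/s): [2.22, 2.22, 2.57, 3.14, 3.14, 3.14].

INTERFACE

Orientations are given as [roll, pitch, yaw] about the fixed x, y, z axes, in that order (R = Rz(yaw) Ry(pitch) Rx(roll)).
In Python, from station import ctrl gives the robot as it stands.
- The arm moves only by the tool send_rows, never from a script. Its argument "series" is a list of rows, each a list of 7 numbers: the turn, a rotation vector about the tool's x, y, z in degrees, then the shift along the tool's x, y, z in m, then the gripper's target within -1 to 1 (fully open at 1, half-way at 0, shut at -1). A call has 1 to 8 rows; each row is the pose to reach, as a shift and turn from the pose commanded when the call began, along the tool's axes at that moment; what a row does not reach only later rows make up. A row lasts 1/10 s, in which the tool goes at most 50 mm and 8.59 degrees, less where a joint would pass 70% of its speed; a pose out of reach is approached as far as the arm can. A call with a gripper value outside its range is refused whole. The fingers move at their own pace and stop on an object; "force" is the grip in N (left out, the last holds). Time passes only in rows, so rows that repeat a pose let the fingers close. It gives the time, the measured TCP pose, the force and the opening at its end, in the units of the state.
- ctrl.get_obs(): the state, without advancing time (a new reading comes with each control period).
- ctrl.camera(name): name is "scene" or "top" or "wrist"; returns a dict with "pixels" (480x640x3 uint8, red, green, blue), "z_map" (480x640 float32, m along the optical axis (not along the pixel's ray), 0 where there is no reading), "fov_y" (degrees; the focal length in pixels is half the picture's height over the tangent of half this angle, whatever the lens; pixels are square), "cx", "cy" (the principal point, pixels), "R" (3x3) and "t" (3): a world point X has camera coordinates R X + t. Camera axes: x right, y down, z forward; pixel columns grow to the right and rows downward; lengths in m; the calibration is good to about 2 mm. The wrist camera is an equidistant fisheye: a pixel r from the principal point sees the ray r / f radians off the axis. A picture is of the moment at which its call begins.
- ctrl.hand_in(): hands the job in, once; it reports no verdict.
The state is a dict: "time_s": time; "qpos": joint angles; "joint_vel": joint speeds; "tau": joint torques, N m; "ee_pos": TCP position; "eef_rot": TCP orientation; "force": force on the tool from outside, world axes, zero at the start; "moment": the same for the moment, N m; "grip_width": finger opening in m.
Only numpy, scipy, OpenCV 4.12 (cv2) and the standard library are available. Lean on these libraries where they do the work, as an engineer would, in place of code of your own. Each camera call takes 0.05 s, during which the arm holds its last target.

## Working session

There is one attempt and no reset: what is moved stays moved. The work goes in short steps, Python scripts to look and compute and a tool call to move; the robot and the scene stay as the last step left them, time stands still between calls to the robot, and variables do not carry over. Pictures are saved under pics/ and viewed, and the job is handed in when it is done.

Besides the shell and the picture viewer there is one more tool, called in YAML: its name, and indented under it one key for each argument. send_rows: Moves the arm, as the interface text tells. Its arguments: {"type":"object","properties":{"series":{"type":"array"},"force":{"type":"number"}},"required":["series"]}

```bash
mkdir -p pics; ls
cat > h.py <<'E'
import numpy as np, cv2
from scipy.spatial.transform import Rotation as Ro
from station import ctrl
def snap(name,fn=None):
    c=ctrl.camera(name)
    if fn: cv2.imwrite('pics/'+fn,c['pixels'][:,:,::-1])
    return c
def foc(c): return 240/np.tan(np.radians(c['fov_y']/2))
def pts(c):
    f=foc(c); v,u=np.mgrid[0:480,0:640]; z=c['z_map']
    P=np.stack([(u-c['cx'])/f*z,(v-c['cy'])/f*z,z],-1)
    return (P-c['t'])@np.array(c['R'])   # R^T(P-t)
def st():
    o=ctrl.get_obs(); print({k:np.round(v,4).tolist() for k,v in o.items()}); return o
E
python3 - <<'E'
from h import *
st(); print(ctrl.finger_overhang)
for n in ['scene','top','wrist']:
    c=snap(n,n+'0.png'); print(n,c['fov_y'],c['cx'],c['cy'],np.round(-np.array(c['R']).T@c['t'],3))
    np.savez('/tmp/%s0.npz'%n,**c)
E
```

```text
pics
{'time_s': 0.0, 'qpos': [-1.1986, 0.3005, 1.5216, -0.0, 1.3207, -0.0666], 'joint_vel': [-0.0009, 0.0012, -0.0006, 0.0001, 0.0, -0.0004], 'tau': [-0.0025, -53.1807, -35.2741, 0.0707, 0.0243, -0.0001], 'ee_pos': [0.2336, -0.4977, 0.2239], 'eef_rot': [-3.1404, -0.0001, 0.4388], 'force': [-0.1827, 0.5927, -0.265], 'moment': [-0.0018, -0.0411, -0.0035], 'grip_width': 0.0941}
0.019
scene 50.39615036794429 320.00608914189866 243.10312658086391 [0.293 0.573 0.566]
top 42.72618791306062 312.35470666911965 243.18893770990033 [ 0.57  -0.059  1.135]
wrist 65.70646984690485 318.83231641853405 238.8386066477318 [ 0.305 -0.464  0.385]
```

View pics/scene0.png

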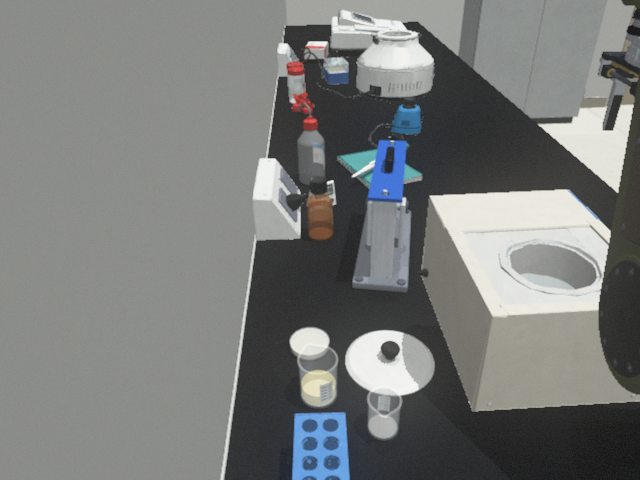

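View pics/top0.png

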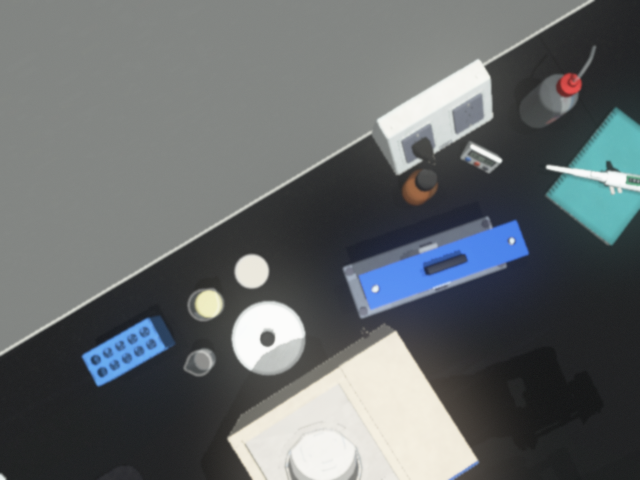

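View pics/wrist0.png

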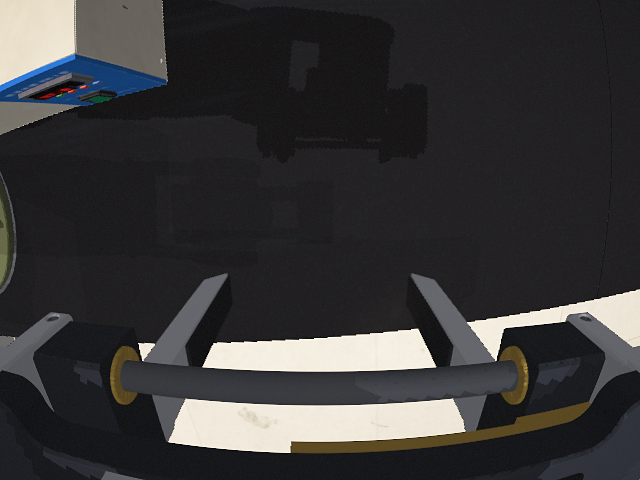

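The top view shows the blue cover centred near (445,264), with pins at (376,288) and (511,240). The beaker is at (207,304), the dish at (252,270) and the bottle at (420,187).

```bash
python3 - <<'E'
from h import *
c=dict(np.load('/tmp/top0.npz')); P=pts(c); px=c['pixels'].astype(int)
r,g,b=px[...,0],px[...,1],px[...,2]
m=(b>120)&(b-r>80)&(P[...,2]>0.15)&(P[...,2]<0.2)
k,lab,s,_=cv2.connectedComponentsWithStats(m.astype(np.uint8)); i=1+np.argmax(s[1:,4]); m=lab==i
print(s[i],np.median(P[m][:,2]))
# rays to plane z=0.181
f=foc(c);R=c['R'];C=-R.T@c['t']
def cast(u,v,z):
    d=np.stack([(u-c['cx'])/f,(v-c['cy'])/f,np.ones_like(u,float)],-1)@R
    return C+d*((z-C[2])/d[...,2])[...,None]
cn,_=cv2.findContours(m.astype(np.uint8),cv2.RETR_EXTERNAL,cv2.CHAIN_APPROX_NONE)
q=max(cn,key=len)[:,0].astype(float)
X=cast(q[:,0],q[:,1],0.181)
rect=cv2.minAreaRect((X[:,:2]*1000).astype(np.float32)); print('rect',rect)
# bar top and pins
bm=(P[...,2]>0.198)&(P[...,2]<0.215)&(r<80)&(b<80); v,u=np.nonzero(bm&(np.abs(np.mgrid[0:480,0:640][1]-445)<40)&(np.abs(np.mgrid[0:480,0:640][0]-264)<30))
Y=cast(u.astype(float),v.astype(float),0.207);print('bar',Y.mean(0),len(u),cv2.minAreaRect((Y[:,:2]*1000).astype(np.float32)))
for n,(uu,vv) in dict(p1=(376,288),p2=(511,240)).items():
    w=(r>140)&(g>140)&(b>140); V,U=np.nonzero(w[vv-8:vv+9,uu-8:uu+9]); print(n,cast(U+uu-8.,V+vv-8.,0.187).mean(0),len(U))
# water bath heights & obstacles
for (uu,vv) in [(400,380),(350,400),(420,450),(300,420),(267,340),(252,270),(207,304),(427,180),(390,330)]:
    print((uu,vv),np.round(P[vv,uu],3))
E
python3 - <<'E'
import cv2
i=cv2.imread('pics/top0.png')[150:350,330:560]; cv2.imwrite('pics/crop.png',cv2.resize(i,None,fx=3,fy=3,interpolation=2))
E
```

```text
[ 359  221  170   89 5532] 0.18164825568860696
rect ((594.939208984375, -252.92431640625), (56.08661651611328, 260.43359375), 18.318435668945312)
bar [ 0.58708309 -0.22233171  0.207     ] 9 ((586.7591552734375, -222.23825073242188), (1.5055561065673828, 6.028573036193848), 88.28714752197266)
p1 [ 0.56004105 -0.14555668  0.187     ] 50
p2 [ 0.63018095 -0.35790813  0.187     ] 28
(400, 380) [ 0.419 -0.182  0.178]
(350, 400) [ 0.39  -0.104  0.178]
(420, 450) [ 0.313 -0.209  0.178]
(300, 420) [ 0.36  -0.027  0.173]
(267, 340) [0.47  0.035 0.033]
(252, 270) [0.596 0.062 0.014]
(207, 304) [0.536 0.143 0.025]
(427, 180) [ 0.736 -0.241  0.131]
(390, 330) [ 0.492 -0.173  0.134]
```

View pics/crop.png

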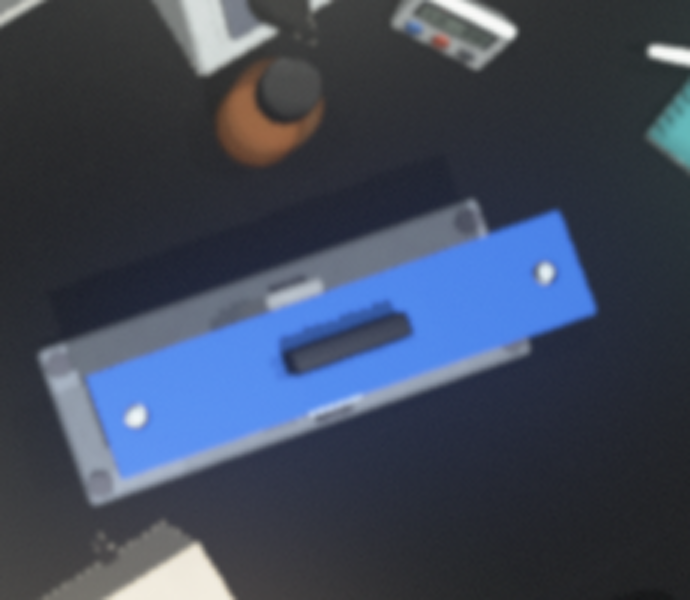

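```bash
cat >> h.py <<'E'
PS=-71.7
S=np.array([0.595,-0.2525,0]); 
def RS(): return Ro.from_euler('z',PS,degrees=True).as_matrix()
RD=Ro.from_euler('xyz',[180,0,108.3],degrees=True).as_matrix() # nominal tool down, y // stand y
def rel(p,R):
    o=ctrl.get_obs(); R0=Ro.from_euler('xyz',o['eef_rot']).as_matrix()
    print('turn',np.round(Ro.from_matrix(R0.T@R).as_rotvec(degrees=True),2).tolist(),'shift',np.round(R0.T@(np.array(p)-o['ee_pos']),4).tolist())
E
python3 - <<'E'
from h import *
rel([.595,-.2525,.28],RD)
c=dict(np.load('/tmp/top0.npz')); P=pts(c)
for u,v in [(476,458),(470,470),(440,400),(395,325),(500,400),(540,440),(480,340),(430,340)]: print(u,v,P[v,u].round(3))
E
```

```text
turn [-0.04, -0.04, -83.16] shift [0.4314, -0.0685, -0.0559]
476 458 [ 0.3   -0.294  0.177]
470 470 [ 0.227 -0.328 -0.006]
440 400 [ 0.354 -0.276 -0.001]
395 325 [ 0.491 -0.198  0.001]
500 400 [ 0.352 -0.385 -0.001]
540 440 [ 0.28  -0.454  0.001]
480 340 [ 0.461 -0.353 -0.003]
430 340 [ 0.462 -0.261  0.001]
```

send_rows:
  series:
    - [0,0,0,0,0,-0.05,1]
    - [0,0,-16,0.05,-0.01,-0.056,1]
    - [0,0,-83,0.43,-0.068,-0.056,1]
    - [0,0,-83,0.43,-0.068,-0.056,1]
    - [0,0,-83,0.43,-0.068,-0.056,1]
    - [0,0,-83,0.43,-0.068,-0.056,1]
    - [0,0,-83,0.43,-0.068,-0.056,1]
    - [0,0,-83,0.43,-0.068,-0.056,1]

```text
time_s: 0.95
ee_pos: [0.5243, -0.2998, 0.2803]
eef_rot: [-3.141, -0.0, 1.495]
force: [0.1, -0.6, 0.0]
grip_width: 0.094
```

```bash
python3 -c "
from h import *
rel([.595,-.2525,.28],RD)"
```

```text
turn [-0.01, -0.01, -22.64] shift [0.0525, 0.067, 0.0003]
```

send_rows:
  series:
    - [0,0,-22.6,0.052,0.067,0,1]
    - [0,0,-22.6,0.052,0.067,0,1]
    - [0,0,-22.6,0.052,0.067,0,1]
    - [0,0,-22.6,0.052,0.067,0,1]
    - [0,0,-22.6,0.052,0.067,0,1]

```text
time_s: 1.45
ee_pos: [0.5935, -0.2553, 0.2802]
eef_rot: [-3.141, -0.0, 1.88]
force: [0.6, -0.1, -0.7]
grip_width: 0.0936
```

```bash
python3 -c "
from h import *
rel([.595,-.2525,.203],RD)
snap('wrist','w1.png')"
```

```text
turn [-0.02, -0.02, -0.59] shift [0.0022, 0.0023, 0.0772]
```

View pics/w1.png

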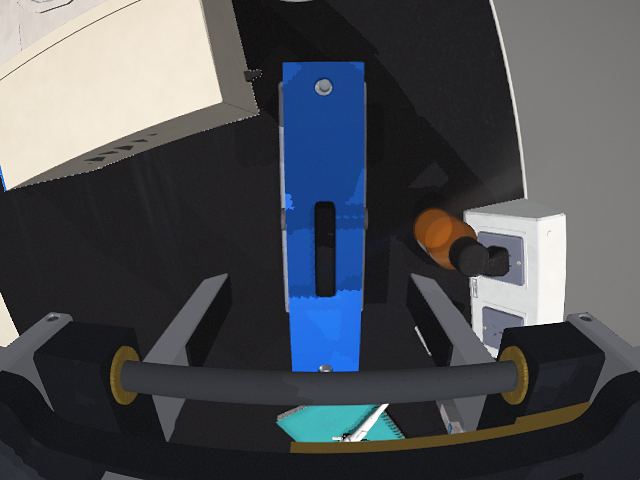

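The wrist view shows the bar centred between the fingers at (325,250), with the plate square to the tool.

send_rows:
  series:
    - [0,0,-0.6,0.002,0.002,0.03,0.2]
    - [0,0,-0.6,0.002,0.002,0.055,0.0]
    - [0,0,-0.6,0.002,0.002,0.07,0.0]
    - [0,0,-0.6,0.002,0.002,0.0765,0.0]
    - [0,0,-0.6,0.002,0.002,0.0765,-1]
    - [0,0,-0.6,0.002,0.002,0.0765,-1]
    - [0,0,-0.6,0.002,0.002,0.0765,-1]
    - [0,0,-0.6,0.002,0.002,0.0765,-1]
  force: 25

```text
time_s: 2.3
ee_pos: [0.5953, -0.2526, 0.2047]
eef_rot: [3.141, 0.001, 1.894]
force: [-0.3, -0.4, -0.4]
grip_width: 0.0335
```

```bash
python3 -c "
from h import *
st()"
```

```text
{'time_s': 2.3, 'qpos': [-0.4579, 0.5324, 1.2414, -0.0, 1.3665, -0.7807], 'joint_vel': [0.0018, 0.0034, 0.0045, 0.001, -0.0008, -0.0011], 'tau': [-0.0444, -66.5534, -35.8766, 0.0399, 0.07, 0.0043], 'ee_pos': [0.5953, -0.2526, 0.2047], 'eef_rot': [3.1408, 0.0009, 1.8936], 'force': [-0.321, -0.4478, -0.3518], 'moment': [-0.0116, -0.1041, 0.0197], 'grip_width': 0.0335}
```

send_rows:
  series:
    - [0,0,0,0,0,0,-1]
    - [0,0,0,0,0,0,-1]
    - [0,0,0,0,0,0,-1]
    - [0,0,0,0,0,0,-1]
    - [0,0,0,0,0,0,-1]
  force: 30

```text
time_s: 2.8
ee_pos: [0.5954, -0.2524, 0.2041]
eef_rot: [3.141, 0.0, 1.894]
force: [3.6, 1.2, 1.2]
grip_width: 0.0138
```

Gripped at 14 mm. I'll lift it slowly and straight up.

send_rows:
  series:
    - [0,0,0,0,0,-0.005,-1]
    - [0,0,0,0,0,-0.012,-1]
    - [0,0,0,0,0,-0.02,-1]
    - [0,0,0,0,0,-0.035,-1]
    - [0,0,0,0,0,-0.055,-1]
    - [0,0,0,0,0,-0.08,-1]
    - [0,0,0,0,0,-0.08,-1]

```text
time_s: 3.5
ee_pos: [0.5955, -0.253, 0.2875]
eef_rot: [3.138, 0.004, 1.893]
force: [0.7, 0.1, -1.3]
grip_width: 0.0135
```

```bash
python3 -c "
from h import *
c=snap('wrist','w2.png'); snap('scene','s2.png')
rel([.433,-.395,.285],Ro.from_euler('xyz',[180,0,108.3-22.8],degrees=True).as_matrix())"
```

```text
turn [-0.03, -0.0, 22.99] shift [-0.0837, -0.1987, -0.0016]
```

View pics/s2.png

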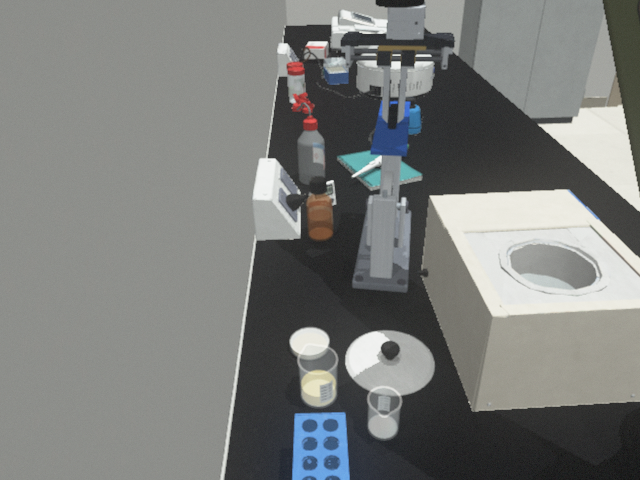

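The cover has lifted off and hangs at (392,128), level. Now over to the laying spot.

send_rows:
  series:
    - [0,0,4,-0.015,-0.035,0,-1]
    - [0,0,9,-0.032,-0.075,0,-1]
    - [0,0,14,-0.05,-0.115,0,-1]
    - [0,0,18,-0.066,-0.155,0,-1]
    - [0,0,21,-0.077,-0.183,0,-1]
    - [0,0,23,-0.084,-0.199,0,-1]
    - [0,0,23,-0.084,-0.199,0,-1]

```text
time_s: 4.3
ee_pos: [0.4318, -0.3963, 0.2828]
eef_rot: [-3.14, -0.001, 1.489]
force: [-0.1, 0.5, -2.5]
grip_width: 0.0138
```

```bash
python3 -c "
from h import *
c=snap('wrist','w3.png'); snap('scene','s3.png'); snap('top','t3.png')
rel([.433,-.395,.034],Ro.from_euler('xyz',[180,0,108.3-22.8],degrees=True).as_matrix())"
```

```text
turn [-0.03, -0.04, 0.1] shift [-0.0007, -0.0007, 0.2494]
```

View pics/w3.png

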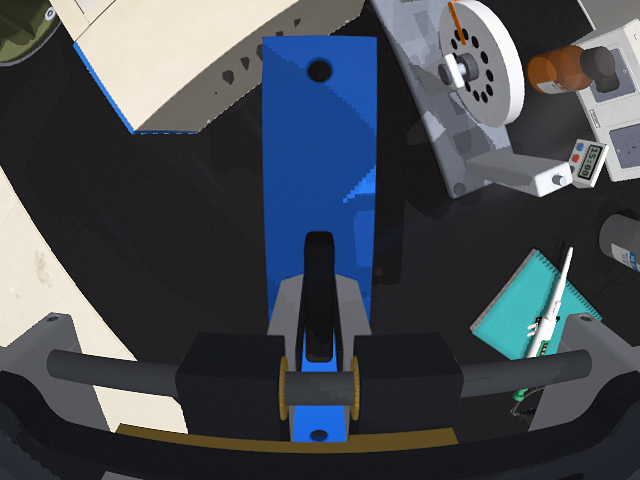

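View pics/s3.png

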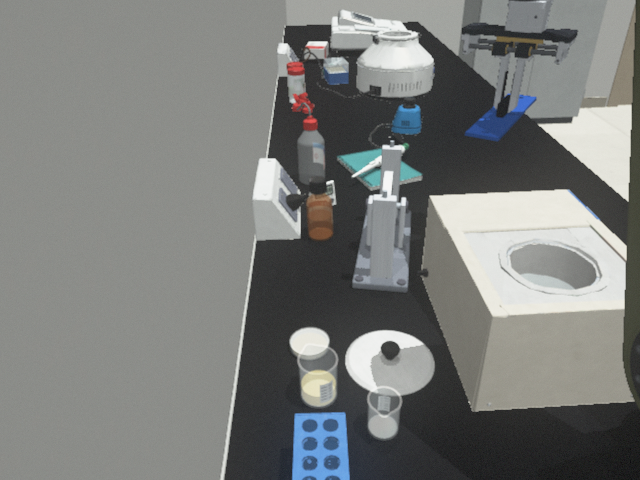

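View pics/t3.png

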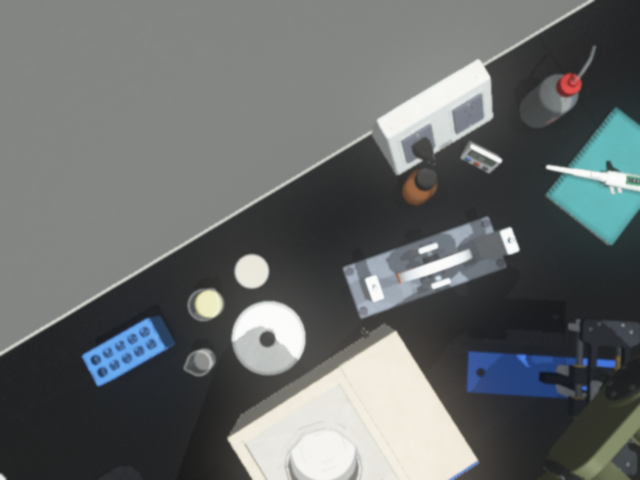

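The wrist view shows the cover held square. It also shows the wheel's face, with the orange stripe at (455,20).

send_rows:
  series:
    - [0,0,0,0,0,0.04,-1]
    - [0,0,0,0,0,0.09,-1]
    - [0,0,0,0,0,0.14,-1]
    - [0,0,0,0,0,0.185,-1]
    - [0,0,0,0,0,0.22,-1]
    - [0,0,0,0,0,0.237,-1]
    - [0,0,0,0,0,0.242,-1]
    - [0,0,0,0,0,0.244,-1]

```text
time_s: 5.25
ee_pos: [0.4338, -0.3948, 0.0398]
eef_rot: [-3.141, -0.0, 1.494]
force: [0.0, -0.9, -0.9]
grip_width: 0.0136
```

```bash
python3 -c "
from h import *
st()"
```

```text
{'time_s': 5.25, 'qpos': [-0.8007, 0.5896, 1.5694, 0.0, 0.9828, -0.7238], 'joint_vel': [-0.0078, 0.0028, -0.0034, 0.0015, -0.0294, 0.001], 'tau': [0.067, -61.7166, -28.5534, 0.0395, -0.0215, -0.0005], 'ee_pos': [0.4338, -0.3948, 0.0398], 'eef_rot': [-3.1415, -0.0002, 1.4939], 'force': [0.0073, -0.9105, -0.9449], 'moment': [-0.0922, -0.0429, -0.0058], 'grip_width': 0.0136}
```

send_rows:
  series:
    - [0,0,0,0,0,0.003,-1]
    - [0,0,0,0,0,0.005,-1]
    - [0,0,0,0,0,0.007,-1]
    - [0,0,0,0,0,0.0085,-1]
    - [0,0,0,0,0,0.0085,-1]

```text
time_s: 5.75
ee_pos: [0.4331, -0.3953, 0.0314]
eef_rot: [3.142, 0.0, 1.492]
force: [0.1, 0.5, -1.4]
grip_width: 0.0138
```

send_rows:
  series:
    - [0,0,0,0,0,0.001,-1]
    - [0,0,0,0,0,0.0018,-1]
    - [0,0,0,0,0,0.0024,-1]
    - [0,0,0,0,0,0.0024,-1]

```text
time_s: 6.15
ee_pos: [0.4331, -0.3954, 0.0291]
eef_rot: [3.142, 0.0, 1.492]
force: [-0.8, 1.0, 0.1]
grip_width: 0.014
```

send_rows:
  series:
    - [0,0,0,0,0,0.0004,-1]
    - [0,0,0,0,0,0.0007,-1]
    - [0,0,0,0,0,0.0007,-1]

```text
time_s: 6.45
ee_pos: [0.4331, -0.3954, 0.0291]
eef_rot: [3.142, 0.0, 1.492]
force: [-3.4, 3.3, 9.6]
grip_width: 0.0138
```

Firm contact with the bench. I'll ease off, open and retreat upward.

send_rows:
  series:
    - [0,0,0,0,0,-0.0006,-1]
    - [0,0,0,0,0,-0.0006,0.2]
    - [0,0,0,0,0,-0.0006,0.2]
    - [0,0,0,0,0,-0.0006,0.2]
    - [0,0,0,0,0,-0.0006,0.2]
    - [0,0,0,0,0,-0.03,0.2]
    - [0,0,0,0,0,-0.08,0.2]
    - [0,0,0,0,0,-0.13,0.2]

```text
time_s: 7.25
ee_pos: [0.4327, -0.395, 0.1595]
eef_rot: [-3.141, -0.001, 1.492]
force: [0.6, -0.8, -0.3]
grip_width: 0.0563
```

send_rows:
  series:
    - [0,0,0,0,0,-0.05,0.2]
    - [0,0,0,0,0,-0.1,0.2]
    - [0,0,0,0,0,-0.12,0.2]
    - [0,0,0,0,0,-0.12,0.2]

```text
time_s: 7.65
ee_pos: [0.4336, -0.3959, 0.2818]
eef_rot: [3.137, 0.004, 1.492]
force: [-0.8, -0.7, 0.8]
grip_width: 0.0566
```

```bash
python3 -c "
from h import *
st();c=snap('wrist','w4.png'); np.savez('/tmp/w4.npz',**c); c=snap('top','t4.png'); np.savez('/tmp/t4.npz',**c)"
```

```text
{'time_s': 7.65, 'qpos': [-0.8023, 0.3455, 1.3287, -0.0, 1.4615, -0.7238], 'joint_vel': [-0.0011, 0.0489, 0.0811, 0.0008, -0.0532, -0.0002], 'tau': [-0.0216, -58.7598, -38.6748, 0.0452, 0.881, -0.0004], 'ee_pos': [0.4336, -0.3959, 0.2818], 'eef_rot': [3.1372, 0.0039, 1.4923], 'force': [-0.7597, -0.739, 0.7734], 'moment': [0.0484, -0.1134, 0.0093], 'grip_width': 0.0566}
```

View pics/w4.png

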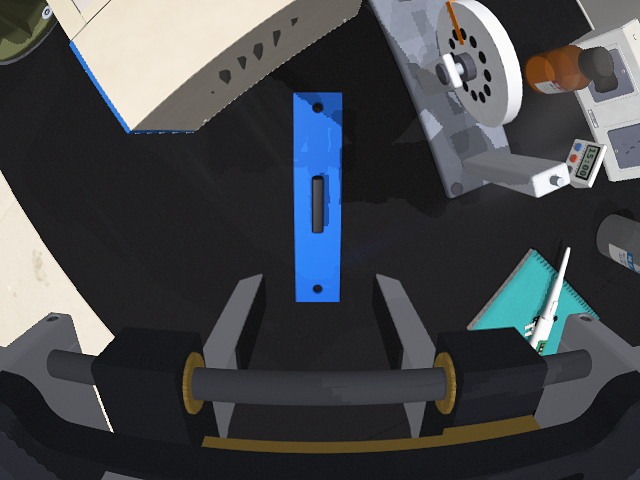

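View pics/t4.png

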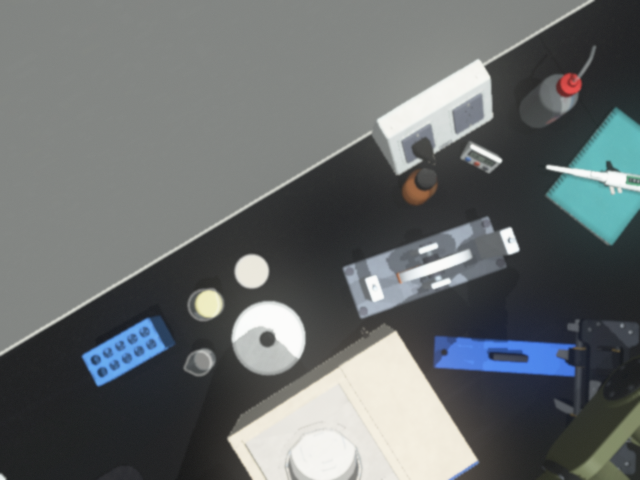

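```bash
cat >> h.py <<'E'
def fcast(c,u,v,yface):
    f=foc(c); x=(u-c['cx'])/f; y=(v-c['cy'])/f; th=np.hypot(x,y)+1e-12
    d=np.stack([np.sin(th)*x/th,np.sin(th)*y/th,np.cos(th)],-1)
    R=np.array(c['R']); C=-R.T@c['t']; A=RS()
    C=(C-S)@A; d=d@R@A
    return C+d*((yface-C[1])/d[:,1])[:,None]
def stripe(c,yface=-0.008,show=True):
    p=c['pixels']; h=cv2.cvtColor(p,cv2.COLOR_RGB2HSV)
    m=(h[...,0]>=6)&(h[...,0]<=20)&(h[...,1]>170)&(h[...,2]>100)
    v,u=np.nonzero(m); Q=fcast(c,u.astype(float),v.astype(float),yface)
    x,z=Q[:,0],Q[:,2]-0.1; r=np.hypot(x,z); k=(r<0.075)
    x,z,r=x[k],z[k],r[k]
    if len(x)<15: print('few',len(x)); return None
    k=r>0.02
    a=np.degrees(np.arctan2(x[k].mean(),z[k].mean()))
    vx,vz,x0,z0=cv2.fitLine(np.stack([x,z],1).astype(np.float32),cv2.DIST_HUBER,0,.01,.01).ravel()
    s=np.sign(vx*x.mean()+vz*z.mean()); b=np.degrees(np.arctan2(s*vx,s*vz))
    off=(x0*vz-z0*vx)*1000
    if show: print('stripe n',len(x),'ang_c %.2f ang_fit %.2f off_mm %.1f r %.3f..%.3f'%(a,b,off,r.min(),r.max()),'u',u.min(),u.max(),'v',v.min(),v.max())
    return a,b
E
python3 - <<'E'
from h import *
c=dict(np.load('/tmp/w4.npz')); stripe(c)
# hub / wheel check: white-rim near-circle
t=dict(np.load('/tmp/t4.npz')); P=pts(t)
q=(P[...,2]>0.1)&(P[...,2]<.19); Q=(P-S)@RS(); 
k=(P[...,2]>0.155)&(P[...,2]<.17)&(np.abs(Q[...,0])<.07)&(np.abs(Q[...,1])<.03); print('rim top y',Q[k][:,1].mean(),Q[k][:,1].min(),Q[k][:,1].max(),Q[k][:,0].mean(),k.sum())
E
```

```text
stripe n 181 ang_c -72.37 ang_fit -78.21 off_mm -4.6 r 0.023..0.068 u 446 576 v 0 160
rim top y 0.0007227562752276023 -0.007365277422348874 0.008687366278404243 -0.0015127720215358802 450
```

```bash
cat >> h.py <<'E'
def sp(x,y,z): return S+RS()@np.array([x,y,z])
RV=RD@Ro.from_euler('x',-35,degrees=True).as_matrix()
def RG(phi): # tool pointing to axle from rim angle phi (deg, clockwise positive)
    return RD@Ro.from_euler('y',phi,degrees=True).as_matrix()
def pg(phi,r=0.059,y=0.0005):
    a=np.radians(phi); return sp(r*np.sin(a),y,0.1+r*np.cos(a))
E
python3 - <<'E'
from h import *
for phi in (-28,0,28):
    print(phi,(RS().T@RG(phi)).round(2).tolist(),pg(phi).round(3))
rel(sp(0,-.15,.26),RV)
E
```

```text
-28 [[-0.88, 0.0, 0.47], [0.0, 1.0, 0.0], [-0.47, 0.0, -0.88]] [ 0.587 -0.226  0.152]
0 [[-1.0, 0.0, -0.0], [-0.0, 1.0, 0.0], [0.0, 0.0, -1.0]] [ 0.595 -0.252  0.159]
28 [[-0.88, 0.0, -0.47], [-0.0, 1.0, 0.0], [0.47, 0.0, -0.88]] [ 0.604 -0.279  0.152]
turn [-34.56, 6.93, -22.09] shift [0.0968, 0.0121, 0.0175]
```

send_rows:
  series:
    - [-7,1.4,-4.4,0.02,0.002,0,0.2]
    - [-14,2.8,-8.8,0.04,0.005,0.005,0.2]
    - [-21,4.2,-13.2,0.06,0.007,0.01,0.2]
    - [-28,5.6,-17.7,0.08,0.01,0.014,0.2]
    - [-34.6,6.9,-22,0.097,0.012,0.017,0.2]
    - [-34.6,6.9,-22,0.097,0.012,0.017,0.2]
    - [-34.6,6.9,-22,0.097,0.012,0.017,0.2]

```text
time_s: 8.45
ee_pos: [0.4522, -0.3001, 0.2604]
eef_rot: [2.534, -0.002, 1.885]
force: [0.0, 0.1, -0.1]
grip_width: 0.0565
```

```bash
python3 -c "
from h import *
st();c=snap('wrist','w5.png'); np.savez('/tmp/w5.npz',**c); stripe(c); rel(pg(-28,.13),RG(-28))"
```

```text
{'time_s': 8.45, 'qpos': [-0.908, 0.1236, 1.7565, 0.6391, 1.1216, -1.4661], 'joint_vel': [0.0089, 0.0016, -0.0356, -0.006, 0.0015, 0.0058], 'tau': [-0.4672, -42.1265, -32.7236, 1.8035, -0.1282, -0.6008], 'ee_pos': [0.4522, -0.3001, 0.2604], 'eef_rot': [2.5337, -0.0019, 1.8852], 'force': [0.0318, 0.0687, -0.078], 'moment': [-0.0971, 0.1041, -0.0662], 'grip_width': 0.0565}
stripe n 263 ang_c -73.32 ang_fit -74.87 off_mm -0.9 r 0.024..0.075 u 346 427 v 150 223
turn [34.09, -27.09, -8.76] shift [0.0622, 0.097, 0.1239]
```

View pics/w5.png

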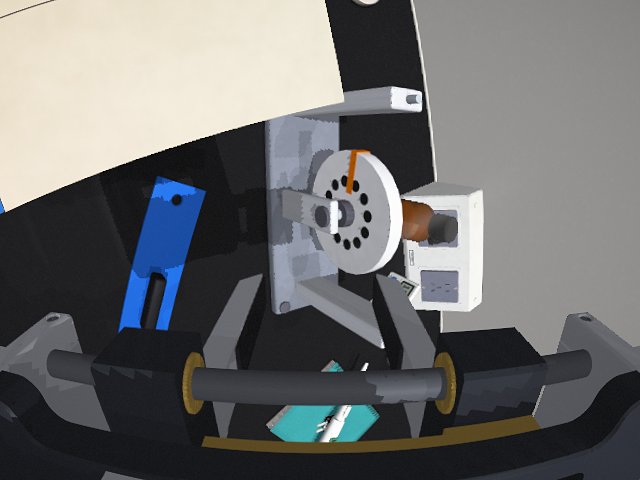

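The front face is now clear. Wheel centre is near (342,213), and the stripe runs from (350,190) up to (355,152) and wraps a little over the rim. I'll drop the rim part from the fit.

```bash
sed -i 's/k=(r<0.075)/k=(r<0.062)\&(r>0.02)/' h.py; python3 -c "
from h import *
c=dict(np.load('/tmp/w5.npz')); stripe(c); c=dict(np.load('/tmp/w4.npz')); stripe(c)"
```

```text
stripe n 200 ang_c -74.38 ang_fit -79.39 off_mm -3.7 r 0.024..0.062 u 346 427 v 150 223
stripe n 158 ang_c -72.37 ang_fit -79.32 off_mm -5.2 r 0.023..0.062 u 446 576 v 0 160
```

send_rows:
  series:
    - [0,0,0,0,0,-0.03,-0.2]
    - [7,-5,-1.8,0.012,0.02,0,-0.2]
    - [14,-11,-3.6,0.025,0.04,0.03,-0.2]
    - [21,-17,-5.4,0.038,0.06,0.06,-0.2]
    - [28,-22,-7.2,0.05,0.08,0.09,-0.2]
    - [34,-27,-8.8,0.062,0.097,0.12,-0.2]
    - [34,-27,-8.8,0.062,0.097,0.124,-0.2]
    - [34,-27,-8.8,0.062,0.097,0.124,-0.2]

```text
time_s: 9.3
ee_pos: [0.5784, -0.1913, 0.214]
eef_rot: [3.139, 0.491, 1.896]
force: [-0.6, 0.2, -0.2]
grip_width: 0.0376
```

```bash
python3 -c "
from h import *
st();c=snap('wrist','w6.png'); rel(pg(-28),RG(-28))"
```

```text
{'time_s': 9.3, 'qpos': [-0.2122, 0.3263, 1.5829, -0.494, 1.0214, -0.3205], 'joint_vel': [-0.0866, -0.0647, 0.0281, 0.1357, -0.0458, -0.126], 'tau': [3.6176, -52.365, -35.8313, -2.9551, 0.3052, 1.7667], 'ee_pos': [0.5784, -0.1913, 0.214], 'eef_rot': [3.1395, 0.4915, 1.8956], 'force': [-0.6485, 0.228, -0.2462], 'moment': [0.1854, -0.0521, 0.0864], 'grip_width': 0.0376}
turn [0.4, 0.03, 0.15] shift [-0.0012, -0.0024, 0.0717]
```

View pics/w6.png

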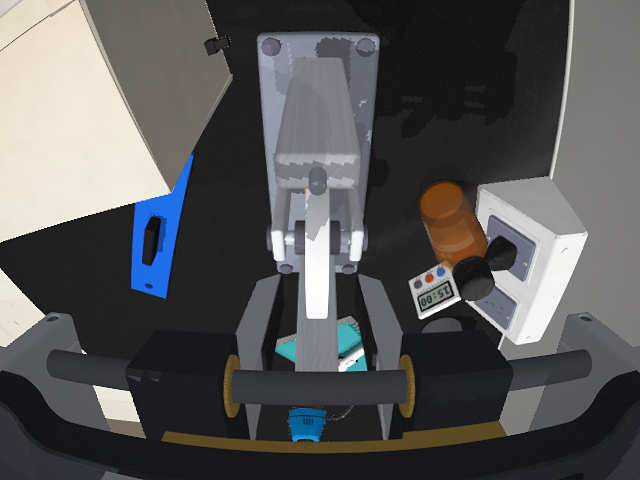

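Both fingers straddle the rim, and the rim is centred at (318,290). Descending and pinching.

send_rows:
  series:
    - [0.2,0,0.1,-0.001,-0.002,0.03,-0.2]
    - [0.2,0,0.1,-0.001,-0.002,0.055,-0.2]
    - [0.2,0,0.1,-0.001,-0.002,0.07,-0.2]
    - [0.2,0,0.1,-0.001,-0.002,0.071,-1]
    - [0.2,0,0.1,-0.001,-0.002,0.071,-1]
    - [0.2,0,0.1,-0.001,-0.002,0.071,-1]
    - [0.2,0,0.1,-0.001,-0.002,0.071,-1]
    - [0.2,0,0.1,-0.001,-0.002,0.071,-1]
  force: 15

```text
time_s: 10.15
ee_pos: [0.5885, -0.2256, 0.1546]
eef_rot: [3.13, 0.491, 1.889]
force: [25.2, -1.0, -14.4]
grip_width: 0.0159
```

```bash
python3 -c "
from h import *
st(); 
for p in (-28,-20,-12,-4,4,12,20,28): rel(pg(p),RG(p))"
```

```text
{'time_s': 10.15, 'qpos': [-0.2699, 0.4226, 1.5983, -0.5187, 0.8921, -0.3075], 'joint_vel': [0.001, -0.0001, 0.0013, -0.0012, 0.0013, 0.001], 'tau': [-5.0319, -64.9713, -28.2546, -1.9549, 5.1493, -0.0024], 'ee_pos': [0.5885, -0.2256, 0.1546], 'eef_rot': [3.1303, 0.491, 1.8893], 'force': [25.2342, -0.9648, -14.3654], 'moment': [1.1122, -3.4601, 1.9326], 'grip_width': 0.0159}
turn [0.63, 0.13, -0.04] shift [0.0013, -0.0018, 0.0022]
turn [0.63, 8.13, 0.0] shift [-0.0069, -0.0018, 0.0028]
turn [0.63, 16.13, 0.04] shift [-0.015, -0.0018, 0.0045]
turn [0.63, 24.13, 0.09] shift [-0.0227, -0.0018, 0.0073]
turn [0.62, 32.13, 0.13] shift [-0.03, -0.0019, 0.0112]
turn [0.61, 40.13, 0.18] shift [-0.0366, -0.0019, 0.0161]
turn [0.61, 48.13, 0.22] shift [-0.0425, -0.002, 0.0218]
turn [0.6, 56.13, 0.27] shift [-0.0476, -0.002, 0.0283]
```

The side load is 25 N along the axle, so the wheel sits about 2 mm further along +y than I assumed. I'll relieve that first.

send_rows:
  series:
    - [0,0,0,0,0.001,0,-1]
    - [0,0,0,0,0.002,0,-1]
    - [0,0,0,0,0.002,0,-1]

```text
time_s: 10.45
ee_pos: [0.5887, -0.2256, 0.1546]
eef_rot: [3.135, 0.49, 1.889]
force: [8.3, -1.8, -5.6]
grip_width: 0.0158
```

```bash
python3 -c "
from h import *
st(); 
print(RS().T@(ctrl.get_obs()['ee_pos']-S))"
```

```text
{'time_s': 10.45, 'qpos': [-0.2688, 0.4253, 1.5944, -0.5194, 0.8985, -0.3065], 'joint_vel': [-0.0005, -0.0028, 0.0036, 0.0008, -0.0047, 0.0], 'tau': [-0.9601, -60.7078, -31.7078, -1.1172, 1.4725, 0.0047], 'ee_pos': [0.5887, -0.2256, 0.1546], 'eef_rot': [3.1351, 0.4903, 1.8893], 'force': [8.2756, -1.7539, -5.6421], 'moment': [0.3529, -1.1237, 0.5704], 'grip_width': 0.0158}
[-0.02755493  0.00246763  0.15460158]
```

send_rows:
  series:
    - [0,4,0,-0.0042,0.0008,0.0001,-1]
    - [0,11,0,-0.0115,0.0008,0.0011,-1]
    - [0,18,0,-0.0187,0.0008,0.003,-1]
    - [0,24,0,-0.0246,0.0008,0.0052,-1]
    - [0,28,0,-0.0284,0.0008,0.0071,-1]
    - [0,28,0,-0.0284,0.0008,0.0071,-1]

```text
time_s: 11.05
ee_pos: [0.5979, -0.2532, 0.1609]
eef_rot: [3.137, -0.003, 1.89]
force: [2.2, 4.2, -3.0]
grip_width: 0.0163
```

```bash
python3 -c "
from h import *
st(); 
print(RS().T@(ctrl.get_obs()['ee_pos']-S))"
```

```text
{'time_s': 11.05, 'qpos': [-0.459, 0.5727, 1.2834, 0.0054, 1.284, -0.7798], 'joint_vel': [0.0316, -0.0317, 0.0477, -0.0591, -0.0517, 0.042], 'tau': [-5.0219, -67.2113, -37.3255, -0.0343, 0.9762, -0.7894], 'ee_pos': [0.5979, -0.2532, 0.1609], 'eef_rot': [3.1368, -0.0025, 1.8901], 'force': [2.242, 4.1721, -2.9503], 'moment': [0.6812, -0.4241, -0.038], 'grip_width': 0.0163}
[0.00158056 0.00249943 0.16093601]
```

Forces are small, so I'll carry on with the second half of the clockwise turn.

send_rows:
  series:
    - [0,4,0,-0.0042,0.0,0.0001,-1]
    - [0,11,0,-0.0115,0.0,0.0011,-1]
    - [0,18,0,-0.0187,0.0,0.003,-1]
    - [0,24,0,-0.0246,0.0,0.0052,-1]
    - [0,28,0,-0.0284,0.0,0.0071,-1]
    - [0,28,0,-0.0284,0.0,0.0071,-1]

```text
time_s: 11.65
ee_pos: [0.6067, -0.2799, 0.153]
eef_rot: [3.137, -0.492, 1.893]
force: [1.1, 5.9, -3.1]
grip_width: 0.016
```

```bash
python3 -c "
from h import *
st(); 
print(RS().T@(ctrl.get_obs()['ee_pos']-S)); snap('top','t7.png')"
```

```text
{'time_s': 11.65, 'qpos': [-0.597, 0.858, 0.9007, 0.3008, 1.7737, -0.9155], 'joint_vel': [0.0257, -0.047, 0.0531, -0.0501, -0.0517, 0.0057], 'tau': [-4.7538, -79.3071, -38.0628, 0.5929, 1.6554, -0.1531], 'ee_pos': [0.6067, -0.2799, 0.153], 'eef_rot': [3.137, -0.492, 1.8927], 'force': [1.0828, 5.8945, -3.0713], 'moment': [0.4324, -0.2796, -0.2082], 'grip_width': 0.016}
[0.02968695 0.00252525 0.15301687]
```

View pics/t7.png

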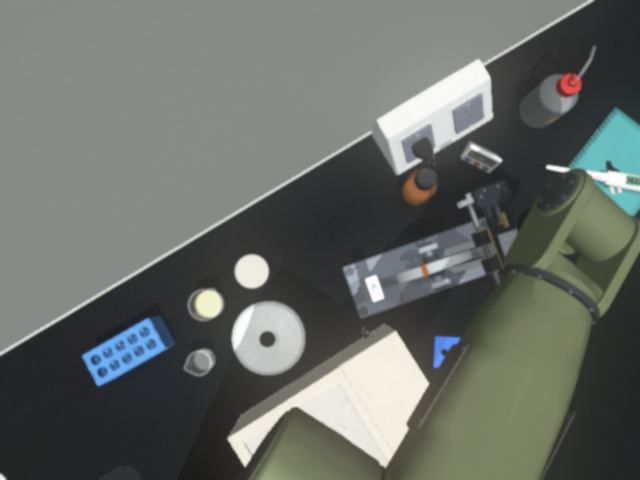

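The wheel turned with the gripper: the stripe's rim mark is now at (424,270) from above. Letting go and waiting.

send_rows:
  series:
    - [0,0,0,0,0.0,0,-0.2]
    - [0,0,0,0,0.0,0,-0.2]
    - [0,0,0,0,0.0,0,-0.2]
    - [0,0,0,0,0,0,-0.2]
    - [0,0,0,0,0,0,-0.2]
    - [0,0,0,0,0,-0.03,-0.2]
    - [0,0,0,0,0,-0.06,-0.2]
    - [0,0,0,0,0,-0.072,-0.2]

```text
time_s: 12.5
ee_pos: [0.617, -0.3129, 0.2197]
eef_rot: [3.136, -0.485, 1.893]
force: [-0.5, -0.0, 0.3]
grip_width: 0.0375
```

```bash
cat >> h.py <<'E'
def rim(c):
    f=foc(c);R=np.array(c['R']);C=-R.T@c['t'];A=RS()
    h=cv2.cvtColor(c['pixels'],cv2.COLOR_RGB2HSV)
    m=(h[...,0]>=3)&(h[...,0]<=22)&(h[...,1]>110)&(h[...,2]>90)
    m[:225]=0; m[330:]=0; m[:,:360]=0; m[:,500:]=0
    v,u=np.nonzero(m)
    d=np.stack([(u-c['cx'])/f,(v-c['cy'])/f,np.ones(len(u))],-1)@R@A; C=(C-S)@A
    # intersect cylinder radius .065 about axle (xz)
    a=d[:,0]**2+d[:,2]**2; b=C[0]*d[:,0]+(C[2]-.1)*d[:,2]; cc=C[0]**2+(C[2]-.1)**2-.065**2
    D=b*b-a*cc; k=D>0; t=(-b[k]-np.sqrt(D[k]))/a[k]; X=C+d[k]*t[:,None]
    X=X[np.abs(X[:,1]-.002)<.012]
    if len(X)<2: print('rim none'); return
    print('rim n',len(X),'ang %.2f sd %.2f'%(np.degrees(np.arctan2(X[:,0],X[:,2]-.1)).mean(),np.degrees(np.arctan2(X[:,0],X[:,2]-.1)).std()),'y',X[:,1].mean().round(4))
E
python3 -c "
from h import *
st(); c=snap('top','t8.png'); rim(c)
for n in (3,4):
    p=cv2.imread('pics/t%d.png'%n); 
    rim(dict(c,pixels=p[:,:,::-1].copy()))
p=cv2.imread('pics/t7.png');rim(dict(c,pixels=p[:,:,::-1].copy()))
rel(sp(0,-.15,.26),RV)
"
```

```text
{'time_s': 12.5, 'qpos': [-0.6237, 0.8947, 0.6838, 0.3027, 1.9482, -0.8875], 'joint_vel': [-0.0337, 0.108, -0.3603, 0.019, 0.2699, 0.0494], 'tau': [0.1314, -82.2521, -34.4358, 0.7215, 1.0229, -0.0061], 'ee_pos': [0.617, -0.3129, 0.2197], 'eef_rot': [3.1364, -0.4853, 1.893], 'force': [-0.5422, -0.0355, 0.2696], 'moment': [-0.2014, -0.1758, 0.0058], 'grip_width': 0.0375}
rim none
rim none
rim none
rim n 42 ang -24.05 sd 1.55 y 0.0012
turn [-34.02, -26.91, -8.4] shift [0.0762, -0.1517, -0.0057]
```

send_rows:
  series:
    - [0,0,0,0,0,-0.03,-0.2]
    - [-6,-4.7,-1.5,0.013,-0.027,-0.05,-0.2]
    - [-12,-9.5,-3,0.027,-0.054,-0.05,-0.2]
    - [-18,-14.3,-4.5,0.04,-0.08,-0.045,-0.2]
    - [-24,-19,-6,0.054,-0.107,-0.035,-0.2]
    - [-30,-23.7,-7.4,0.067,-0.134,-0.02,-0.2]
    - [-34,-27,-8.4,0.076,-0.152,-0.006,-0.2]
    - [-34,-27,-8.4,0.076,-0.152,-0.006,-0.2]

```text
time_s: 13.35
ee_pos: [0.4497, -0.2976, 0.2565]
eef_rot: [2.532, 0.001, 1.888]
force: [1.0, 0.5, 0.7]
grip_width: 0.0375
```

```bash
python3 -c "
from h import *
o=st();c=snap('wrist','w9.png'); np.savez('/tmp/w9.npz',**c); stripe(c); c2=snap('top','t9.png')
import cv2
cv2.imwrite('pics/w9c.png',cv2.resize(c['pixels'][120:310,250:450,::-1],None,fx=4,fy=4,interpolation=cv2.INTER_NEAREST))
cv2.imwrite('pics/t9c.png',cv2.resize(c2['pixels'][200:320,340:520,::-1],None,fx=4,fy=4,interpolation=cv2.INTER_NEAREST))"
```

```text
{'time_s': 13.35, 'qpos': [-0.9097, 0.1187, 1.7722, 0.6446, 1.1127, -1.4795], 'joint_vel': [-0.2994, -0.6093, 1.0274, 1.0105, -1.1768, -1.088], 'tau': [2.2148, -38.8066, -37.3926, -1.1805, 2.3266, 2.1919], 'ee_pos': [0.4497, -0.2976, 0.2565], 'eef_rot': [2.5316, 0.0011, 1.8876], 'force': [1.0109, 0.4556, 0.6862], 'moment': [-0.1627, 0.1221, -0.0163], 'grip_width': 0.0375}
stripe n 196 ang_c -72.65 ang_fit -78.75 off_mm -4.5 r 0.024..0.062 u 231 424 v 154 377
```

View pics/w9c.png

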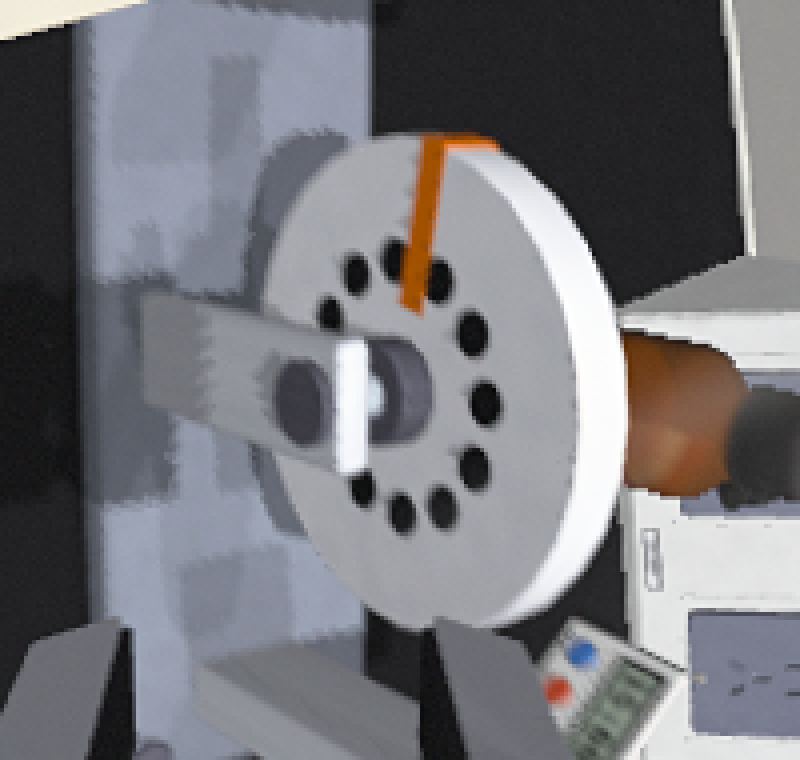

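View pics/t9c.png

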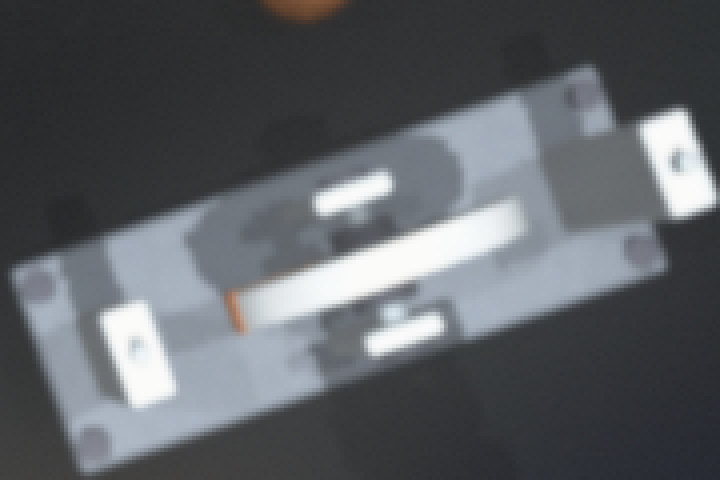

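The wheel swung back about 56° to roughly its starting place; the stripe tip is at (358,155). I'll let it settle and re-measure, using the ring of holes to centre the fit.

send_rows:
  series:
    - [0,0,0,0,0,0,-0.2]
    - [0,0,0,0,0,0,-0.2]
    - [0,0,0,0,0,0,-0.2]
    - [0,0,0,0,0,0,-0.2]
    - [0,0,0,0,0,0,-0.2]
    - [0,0,0,0,0,0,-0.2]
    - [0,0,0,0,0,0,-0.2]
    - [0,0,0,0,0,0,-0.2]

```text
time_s: 14.25
ee_pos: [0.4521, -0.2986, 0.2574]
eef_rot: [2.534, -0.002, 1.891]
force: [-0.2, 0.0, -0.5]
grip_width: 0.0377
```

```bash
cat >> h.py <<'E'
def stripe2(c,yface=-0.0055):
    p=c['pixels']; h=cv2.cvtColor(p,cv2.COLOR_RGB2HSV)
    g=p.max(-1); dark=(g<70).astype(np.uint8)
    n,lab,s,ce=cv2.connectedComponentsWithStats(dark,connectivity=4)
    H=[]
    for i in range(1,n):
        if 20<=s[i,4]<=150:
            q=fcast(c,ce[i:i+1,0],ce[i:i+1,1],yface)[0]; x,z=q[0],q[2]-.1
            if 0.015<np.hypot(x,z)<.045: H.append((x,z,s[i,4]))
    H=np.array(H)
    m=(h[...,0]>=6)&(h[...,0]<=20)&(h[...,1]>170)&(h[...,2]>100)
    v,u=np.nonzero(m); Q=fcast(c,u.astype(float),v.astype(float),yface); X=np.c_[Q[:,0],Q[:,2]-.1]
    from scipy.optimize import least_squares
    sol=least_squares(lambda t:np.hypot(H[:,0]-t[0],H[:,1]-t[1])-t[2],[0,0,.035],loss='soft_l1',f_scale=.0005)
    cx,cz,rr=sol.x
    print('holes',len(H),'centre mm',(sol.x*1000).round(2),'res',np.abs(np.hypot(H[:,0]-cx,H[:,1]-cz)-rr).max().round(4))
    for nm,C in (('nom',(0,0)),('holes',(cx,cz))):
        D=X-np.array(C); r=np.hypot(*D.T); D=D[(r>.02)&(r<.061)]
        vx,vz,x0,z0=cv2.fitLine(D.astype(np.float32),cv2.DIST_HUBER,0,.01,.01).ravel()
        sg=np.sign(vx*D[:,0].mean()+vz*D[:,1].mean())
        print(nm,len(D),'c %.2f fit %.2f off %.2f'%(np.degrees(np.arctan2(*D.mean(0))),np.degrees(np.arctan2(sg*vx,sg*vz)),(x0*vz-z0*vx)*1000))
E
python3 -c "
from h import *
o=st();c=snap('wrist','w10.png'); np.savez('/tmp/w10.npz',**c)
for n in ('w5','w10'): stripe2(dict(np.load('/tmp/%s.npz'%n)))
"
```

```text
{'time_s': 14.25, 'qpos': [-0.907, 0.1257, 1.7615, 0.6415, 1.1188, -1.4744], 'joint_vel': [-0.0003, -0.0028, -0.0006, 0.0017, -0.0003, -0.0004], 'tau': [0.0276, -42.3625, -34.858, 1.3848, -0.078, 0.0445], 'ee_pos': [0.4521, -0.2986, 0.2574], 'eef_rot': [2.5337, -0.0023, 1.8906], 'force': [-0.1944, 0.0173, -0.4697], 'moment': [-0.0637, 0.1588, 0.0202], 'grip_width': 0.0377}
holes 10 centre mm [-0.95  0.95 33.09] res 0.0002
nom 199 c -78.20 fit -79.22 off -0.74
holes 204 c -79.25 fit -79.30 off -0.04
holes 10 centre mm [-0.99  0.72 33.1 ] res 0.0005
nom 203 c -78.58 fit -79.24 off -0.48
holes 209 c -79.29 fit -79.11 off 0.13
```

Rest A is −79.2°. The hole ring gives the axle position, with a fit residual of at most 0.5 mm. Now the counter-clockwise turn: pinch at +28° and carry to −28°.

```bash
cat >> h.py <<'E'
S=S+RS()@np.array([-0.00095,0.0025,0])
E
python3 -c "
from h import *
rel(pg(28,.13,0),RG(28))"
```

```text
turn [34.13, 27.0, 8.49] shift [-0.0613, 0.101, 0.1221]
```

send_rows:
  series:
    - [0,0,0,0,0,-0.03,-0.2]
    - [7,5,1.8,-0.012,0.02,0,-0.2]
    - [14,11,3.6,-0.025,0.04,0.02,-0.2]
    - [21,17,5.4,-0.038,0.06,0.05,-0.2]
    - [28,22,7.2,-0.05,0.08,0.08,-0.2]
    - [34.1,27,8.5,-0.061,0.101,0.11,-0.2]
    - [34.1,27,8.5,-0.061,0.101,0.122,-0.2]
    - [34.1,27,8.5,-0.061,0.101,0.122,-0.2]

```text
time_s: 15.1
ee_pos: [0.6179, -0.3067, 0.2036]
eef_rot: [-3.129, -0.502, 1.887]
force: [-0.3, 0.9, -2.4]
grip_width: 0.0376
```

send_rows:
  series:
    - [0,0,0,0,0,0,-0.2]

```text
time_s: 15.2
ee_pos: [0.6163, -0.3082, 0.2121]
eef_rot: [-3.14, -0.491, 1.89]
force: [-0.6, -1.0, 0.6]
grip_width: 0.0373
```

```bash
python3 -c "
from h import *
st();c=snap('wrist','w11.png'); rel(pg(28,.06,0),RG(28))"
```

```text
{'time_s': 15.2, 'qpos': [-0.619, 0.8934, 0.7049, 0.3022, 1.9358, -0.8863], 'joint_vel': [-0.0235, -0.1294, 0.0269, 0.0015, -0.0113, -0.0058], 'tau': [2.0558, -74.3678, -35.5903, 0.7287, 1.2619, 0.1712], 'ee_pos': [0.6163, -0.3082, 0.2121], 'eef_rot': [-3.1404, -0.4914, 1.89], 'force': [-0.6241, -0.9568, 0.5576], 'moment': [-0.1801, -0.1538, 0.0352], 'grip_width': 0.0373}
turn [0.1, 0.05, 0.02] shift [-0.0003, 0.0002, 0.0704]
```

View pics/w11.png

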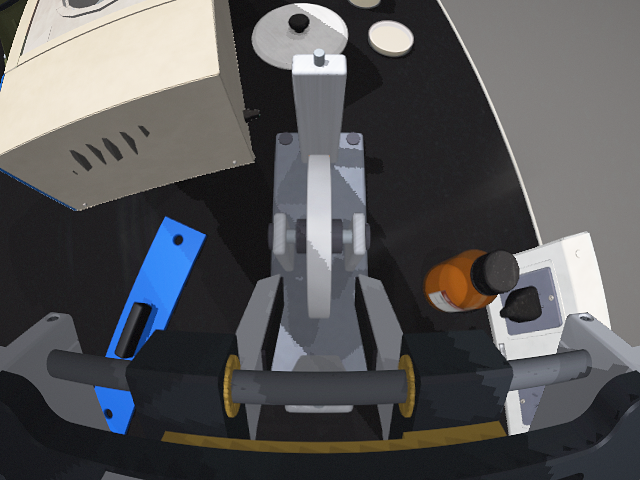

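The rim is centred between the fingers at (319,240). Descending and pinching.

send_rows:
  series:
    - [0,0,0,0,0,0.03,-0.2]
    - [0,0,0,0,0,0.055,-0.2]
    - [0,0,0,0,0,0.068,-0.2]
    - [0,0,0,0,0,0.0704,-0.6]
    - [0,0,0,0,0,0.0704,-1]
    - [0,0,0,0,0,0.0704,-1]
    - [0,0,0,0,0,0.0704,-1]
    - [0,0,0,0,0,0.0704,-1]

```text
time_s: 16.05
ee_pos: [0.6061, -0.2779, 0.155]
eef_rot: [3.138, -0.486, 1.891]
force: [1.5, -2.4, 8.6]
grip_width: 0.0161
```

```bash
python3 -c "
from h import *
st();print(RS().T@(ctrl.get_obs()['ee_pos']-S))"
```

```text
{'time_s': 16.05, 'qpos': [-0.5942, 0.8494, 0.9096, 0.2979, 1.7683, -0.912], 'joint_vel': [0.0004, 0.0006, -0.0031, 0.0006, -0.0003, 0.0001], 'tau': [1.1132, -74.9788, -31.7404, 0.5162, 0.4389, -0.003], 'ee_pos': [0.6061, -0.2779, 0.155], 'eef_rot': [3.1383, -0.4862, 1.8909], 'force': [1.4601, -2.4047, 8.5591], 'moment': [0.2041, 0.1027, 0.0631], 'grip_width': 0.0161}
[2.85993563e-02 6.82453408e-05 1.54981270e-01]
```

send_rows:
  series:
    - [0,-4,0,0.0043,0,0.0001,-1]
    - [0,-11,0,0.0116,0,0.0011,-1]
    - [0,-18,0,0.0189,0,0.003,-1]
    - [0,-25,0,0.0258,0,0.0057,-1]
    - [0,-32,0,0.0323,0,0.0093,-1]
    - [0,-36,0,0.0359,0,0.0116,-1]
    - [0,-36,0,0.0359,0,0.0116,-1]

```text
time_s: 16.75
ee_pos: [0.5939, -0.241, 0.1605]
eef_rot: [3.141, 0.142, 1.891]
force: [-1.8, -1.3, 2.0]
grip_width: 0.016
```

send_rows:
  series:
    - [0,-4,0,0.0043,0,0.0001,-1]
    - [0,-11,0,0.0116,0,0.0011,-1]
    - [0,-16,0,0.0168,0,0.0024,-1]
    - [0,-20,0,0.0209,0,0.0037,-1]
    - [0,-20,0,0.0209,0,0.0037,-1]

```text
time_s: 17.25
ee_pos: [0.5879, -0.2225, 0.1532]
eef_rot: [-3.142, 0.489, 1.89]
force: [-0.8, -1.1, 2.5]
grip_width: 0.0156
```

```bash
python3 -c "
from h import *
st();print(RS().T@(ctrl.get_obs()['ee_pos']-S))"
```

```text
{'time_s': 17.25, 'qpos': [-0.2627, 0.427, 1.5952, -0.5228, 0.9055, -0.2983], 'joint_vel': [-0.035, 0.01, -0.0454, 0.096, 0.0347, -0.0961], 'tau': [3.2228, -56.3932, -29.8032, -1.7836, -1.1499, 1.5901], 'ee_pos': [0.5879, -0.2225, 0.1532], 'eef_rot': [-3.1416, 0.4894, 1.8896], 'force': [-0.7736, -1.1341, 2.4739], 'moment': [-0.2205, 0.0283, -0.1047], 'grip_width': 0.0156}
[-2.97316571e-02  1.36317547e-04  1.53240351e-01]
```

send_rows:
  series:
    - [0,0,0,0,0,0,-0.2]
    - [0,0,0,0,0,0,-0.2]
    - [0,0,0,0,0,0,-0.2]
    - [0,0,0,0,0,0,-0.2]
    - [0,0,0,0,0,0,-0.2]
    - [0,0,0,0,0,-0.03,-0.2]
    - [0,0,0,0,0,-0.06,-0.2]
    - [0,0,0,0,0,-0.09,-0.2]

```text
time_s: 18.05
ee_pos: [0.5741, -0.1822, 0.233]
eef_rot: [3.141, 0.488, 1.89]
force: [0.7, 0.0, -0.3]
grip_width: 0.0376
```

```bash
python3 -c "
from h import *
rel([0.4521,-0.2986,0.2574],Ro.from_euler('xyz',[2.5337,-.0023,1.8906]).as_matrix())"
```

```text
turn [-34.13, 27.23, 8.48] shift [-0.0753, -0.1524, 0.0124]
```

send_rows:
  series:
    - [0,0,0,0,0,-0.03,-0.2]
    - [-6,4.7,1.5,-0.013,-0.027,-0.04,-0.2]
    - [-12,9.5,3,-0.027,-0.054,-0.04,-0.2]
    - [-18,14.3,4.5,-0.04,-0.08,-0.03,-0.2]
    - [-24,19,6,-0.054,-0.107,-0.02,-0.2]
    - [-30,23.7,7.4,-0.067,-0.134,0,-0.2]
    - [-34.1,27.2,8.5,-0.075,-0.152,0.012,-0.2]
    - [-34.1,27.2,8.5,-0.075,-0.152,0.012,-0.2]

```text
time_s: 18.85
ee_pos: [0.45, -0.3019, 0.255]
eef_rot: [2.532, -0.006, 1.885]
force: [0.3, -0.0, 0.6]
grip_width: 0.0377
```

send_rows:
  series:
    - [0,0,0,0,0,0,-0.2]
    - [0,0,0,0,0,0,-0.2]
    - [0,0,0,0,0,0,-0.2]
    - [0,0,0,0,0,0,-0.2]
    - [0,0,0,0,0,0,-0.2]

```text
time_s: 19.35
ee_pos: [0.4531, -0.2978, 0.257]
eef_rot: [2.534, -0.001, 1.892]
force: [-0.5, -0.3, 0.7]
grip_width: 0.0377
```

```bash
python3 -c "
from h import *
st();c=snap('wrist','w12.png'); np.savez('/tmp/w12.npz',**c); stripe2(c,-.008);  stripe2(dict(np.load('/tmp/w10.npz')),-.008)"
```

```text
{'time_s': 19.35, 'qpos': [-0.9039, 0.126, 1.7621, 0.6414, 1.1158, -1.4742], 'joint_vel': [-0.0073, 0.0022, 0.0006, 0.0029, -0.0002, -0.0017], 'tau': [0.1123, -42.5063, -34.8632, 1.3764, -0.0873, 0.0536], 'ee_pos': [0.4531, -0.2978, 0.257], 'eef_rot': [2.5338, -0.0008, 1.8918], 'force': [-0.5382, -0.2933, 0.6523], 'moment': [-0.0839, 0.1721, 0.0324], 'grip_width': 0.0377}
holes 10 centre mm [-0.08  0.68 33.14] res 0.0006
nom 180 c -111.81 fit -112.73 off -0.65
holes 180 c -112.74 fit -112.73 off 0.01
holes 10 centre mm [-0.04  0.72 33.1 ] res 0.0005
nom 208 c -78.32 fit -79.25 off -0.66
holes 209 c -79.29 fit -79.11 off 0.13
```

View pics/w12.png

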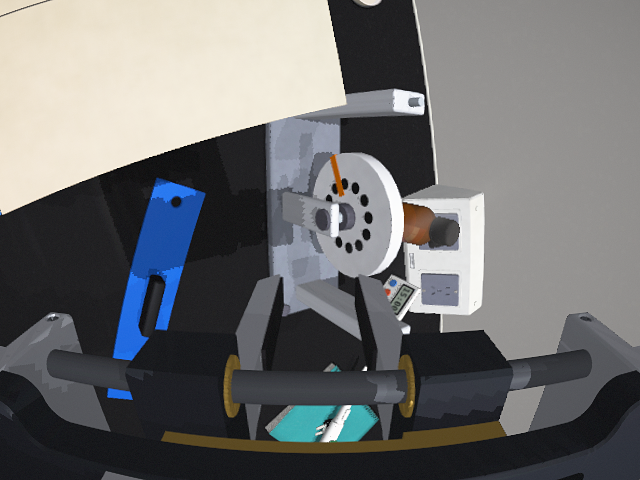

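The stripe is now at about −112.7°, running from (341,192) to (333,155). A second look after a pause will confirm it is at rest.

send_rows:
  series:
    - [0,0,0,0,0,0,-0.2]
    - [0,0,0,0,0,0,-0.2]
    - [0,0,0,0,0,0,-0.2]
    - [0,0,0,0,0,0,-0.2]
    - [0,0,0,0,0,0,-0.2]
    - [0,0,0,0,0,0,-0.2]
    - [0,0,0,0,0,0,-0.2]
    - [0,0,0,0,0,0,-0.2]

```text
time_s: 20.2
ee_pos: [0.4526, -0.2985, 0.2567]
eef_rot: [2.534, -0.001, 1.89]
force: [0.3, 0.3, 0.5]
grip_width: 0.0372
```

```bash
python3 -c "
from h import *
c=snap('wrist','w13.png'); np.savez('/tmp/w13.npz',**c); stripe2(c,-.008); rel(pg(-17,.13,0),RG(-17))"
```

```text
holes 10 centre mm [-0.05  0.66 33.15] res 0.0004
nom 180 c -111.73 fit -112.56 off -0.59
holes 179 c -112.62 fit -112.52 off 0.07
turn [34.56, -16.55, -5.18] shift [0.0379, 0.1064, 0.1135]
```

At rest at −112.6°. Half-way is −95.9°, which means a 16.75° clockwise turn. I'll pinch at −17° and end near upright.

send_rows:
  series:
    - [0,0,0,0,0,-0.03,-0.2]
    - [7,-3,-1,0.008,0.02,0,-0.2]
    - [14,-6.5,-2,0.015,0.042,0.02,-0.2]
    - [21,-10,-3.1,0.023,0.064,0.05,-0.2]
    - [28,-13.5,-4.2,0.031,0.086,0.08,-0.2]
    - [34.5,-16.5,-5.2,0.038,0.106,0.105,-0.2]
    - [34.5,-16.5,-5.2,0.038,0.106,0.113,-0.2]
    - [34.5,-16.5,-5.2,0.038,0.106,0.113,-0.2]

```text
time_s: 21.05
ee_pos: [0.585, -0.2135, 0.2227]
eef_rot: [-3.141, 0.294, 1.894]
force: [0.1, 0.7, -0.1]
grip_width: 0.0376
```

send_rows:
  series:
    - [0,0,0,0,0,0,-0.2]
    - [0,0,0,0,0,0,-0.2]

```text
time_s: 21.25
ee_pos: [0.5838, -0.216, 0.2256]
eef_rot: [3.139, 0.296, 1.888]
force: [0.2, -0.6, 0.4]
grip_width: 0.0376
```

```bash
python3 -c "
from h import *
rel(pg(-17,.06,0),RG(-17))"
```

```text
turn [0.12, -0.02, -0.11] shift [0.0011, 0.0016, 0.0709]
```

send_rows:
  series:
    - [0.1,0,-0.1,0.001,0.0014,0.03,-0.2]
    - [0.1,0,-0.1,0.001,0.0014,0.055,-0.2]
    - [0.1,0,-0.1,0.001,0.0014,0.068,-0.2]
    - [0.1,0,-0.1,0.001,0.0014,0.0705,-0.6]
    - [0.1,0,-0.1,0.001,0.0014,0.0705,-1]
    - [0.1,0,-0.1,0.001,0.0014,0.0705,-1]
    - [0.1,0,-0.1,0.001,0.0014,0.0705,-1]
    - [0.1,0,-0.1,0.001,0.0014,0.0705,-1]

```text
time_s: 22.05
ee_pos: [0.5915, -0.2334, 0.1582]
eef_rot: [-3.139, 0.297, 1.892]
force: [-10.2, -2.2, 5.2]
grip_width: 0.0158
```

```bash
python3 -c "
from h import *
o=st();q=RS().T@(o['ee_pos']-S);print(q,np.degrees(np.arctan2(q[0],q[2]-.1)))
c=snap('top','t14.png')
cv2.imwrite('pics/t14c.png',cv2.resize(c['pixels'][200:320,340:520,::-1],None,fx=4,fy=4,interpolation=cv2.INTER_NEAREST))"
```

```text
{'time_s': 22.05, 'qpos': [-0.3416, 0.4624, 1.4834, -0.2742, 1.0284, -0.54], 'joint_vel': [0.0004, -0.0006, -0.0015, 0.0006, 0.0004, -0.0004], 'tau': [3.4609, -58.4993, -35.3699, 0.622, -2.3448, -0.0435], 'ee_pos': [0.5915, -0.2334, 0.1582], 'eef_rot': [-3.1394, 0.2969, 1.892], 'force': [-10.1869, -2.1539, 5.1758], 'moment': [-0.5179, 1.5574, -0.5665], 'grip_width': 0.0158}
[-0.01825671  0.00017721  0.15823238] -17.406975855263052
```

send_rows:
  series:
    - [0,0,0,0,-0.0008,0,-1]
    - [0,4,0,-0.0043,-0.0008,0.0001,-1]
    - [0,8,0,-0.0085,-0.0008,0.0006,-1]
    - [0,12,0,-0.0127,-0.0008,0.0013,-1]
    - [0,15,0,-0.0158,-0.0008,0.0021,-1]
    - [0,16.75,0,-0.0176,-0.0008,0.0026,-1]
    - [0,16.75,0,-0.0176,-0.0008,0.0026,-1]
    - [0,16.75,0,-0.0176,-0.0008,0.0026,-1]

```text
time_s: 22.9
ee_pos: [0.597, -0.2503, 0.1609]
eef_rot: [-3.141, 0.005, 1.892]
force: [-4.0, -0.6, 5.0]
grip_width: 0.0159
```

send_rows:
  series:
    - [0,0,0,0,0,0,-1]
    - [0,0,0,0,0,0,-1]
    - [0,0,0,0,0,0,-1]
    - [0,0,0,0,0,0,-1]
    - [0,0,0,0,0,0,-1]

```text
time_s: 23.4
ee_pos: [0.597, -0.2503, 0.1608]
eef_rot: [-3.141, 0.006, 1.892]
force: [-4.1, -2.0, 4.9]
grip_width: 0.016
```

```bash
python3 -c "
from h import *
o=st();q=RS().T@(o['ee_pos']-S);print(q,np.degrees(np.arctan2(q[0],q[2]-.1)))
c=snap('top','t15.png'); np.savez('/tmp/t15.npz',**c)
cv2.imwrite('pics/t15c.png',cv2.resize(c['pixels'][200:320,340:520,::-1],None,fx=4,fy=4,interpolation=cv2.INTER_NEAREST))
c=snap('wrist','w15.png');c=snap('scene','s15.png')"
```

```text
{'time_s': 23.4, 'qpos': [-0.4518, 0.5676, 1.2914, -0.0045, 1.279, -0.7718], 'joint_vel': [-0.0011, 0.0005, -0.0005, 0.0002, 0.0007, 0.0002], 'tau': [2.539, -63.771, -33.7249, 1.007, -0.7577, -0.0574], 'ee_pos': [0.597, -0.2503, 0.1608], 'eef_rot': [-3.1412, 0.0056, 1.892], 'force': [-4.0545, -1.9673, 4.9167], 'moment': [-0.4481, 0.7352, -0.068], 'grip_width': 0.016}
[-5.32552305e-04  1.30543925e-04  1.60832483e-01] -0.5015777499173942
```

View pics/t15c.png

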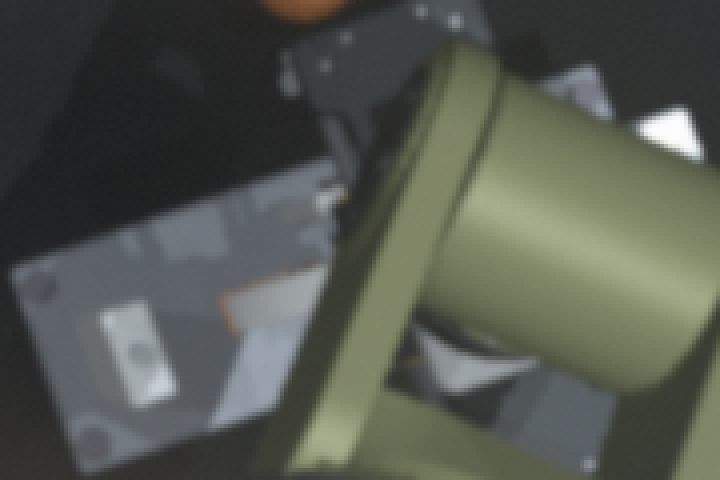

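View pics/w15.png

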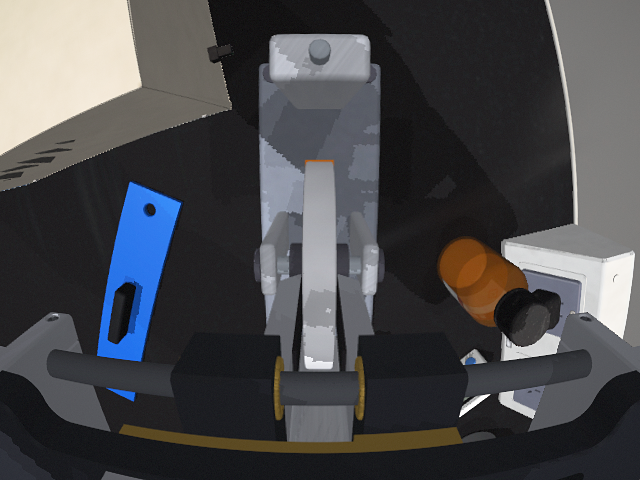

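View pics/s15.png

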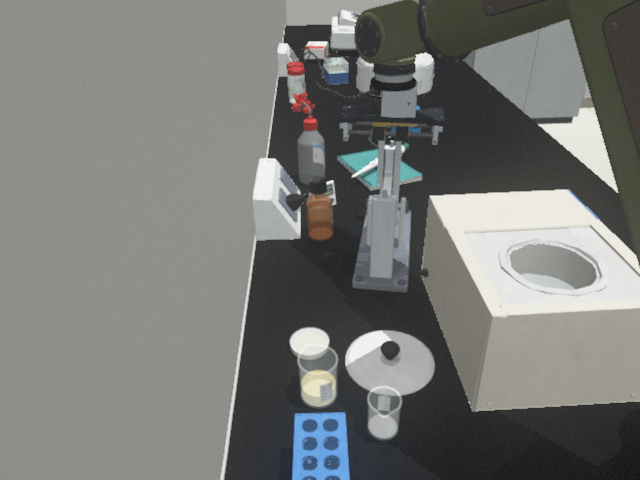

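The grip stayed closed, at 16 mm, with a small 7 N wrist load. The tool turned 16.7° and moved 16.9° about the axle. The rim's orange mark is at the wheel's far-left edge (319,160), as expected for about −96°. The bottle, beaker and dish are where they started. Handing in.

```bash
python3 -c "
from station import ctrl
print(ctrl.hand_in())"
```

```text
the job is handed in; nothing more can be done
None
```

I took the cover off and laid it flat on the bench near (0.433, −0.395), grip bar up and clear of the stand. I then found the heavy side and handed in at about 23.6 s, with the rim still pinched and the wheel at rest at the half-way point.

- **Clockwise:** I turned the wheel about 56° and let go. It swung back about 56° and came to rest with the stripe at −79.2°, the same place it started.
- **Counter-clockwise:** I turned it about 56° and let go. It swung back about 22° and came to rest at −112.6°; two pictures 0.85 s apart agreed to within about 0.2°.
- **Half-way:** that puts the heavy side straight down with the stripe at −95.9°, half a band of 16.7°, inside the expected 13 to 19°. From the second resting place I pinched the rim and turned 16.75° clockwise.

**Last checks:**
- **Turn:** the tool turned 16.7° and moved 16.9° about the axle, with the grip closed at 16 mm and about 7 N on the wrist.
- **Bystanders:** the bottle, beaker and dish showed no movement by eye in the last pictures; I did not measure them.
- **Final wheel angle:** this comes from the arm's movement. While the rim is gripped the camera sees the wheel edge-on, so I could only confirm roughly that the stripe is at the left edge of the rim. Slip of about a degree when the fingers closed would not have shown.
- **Forces:** the first pinch was about 2 mm off along the axle and pushed sideways with about 25 N (29 N on the wrist in all) until I corrected it. That is under the limits, but above what I intended.

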